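# Fit the bridge plate over the gear stud and dowel of an open electric reel

### The arm

A 7-joint arm with a two-finger parallel gripper is mounted at the origin on the work surface. World frame = base frame: x ahead of the robot, y to its left, z up, the work surface at z = 0. Lengths are in m, angles in rad, forces in N, time in s.
With the tool pointing down it reaches from about 0.4 to 0.875 m from the base axis. Payload 4.4 kg.
Tool frame: the origin (TCP) lies midway between the tips of the shut fingers; the grasp point (between the pads) lies 19 mm behind it; z points along the fingers, y is the line along which they close (so a half turn about z gives the same grasp; the last joint's range is limited). The gripper opens to 85 mm and grips with 20 to 120 N. Pads are 22 mm wide; open, the fingers measure 114 mm over their backs; the gripper's body (76 mm by 85 mm) begins 54 mm behind the grasp point. The pads swing forward as they close: fully open they stand 13 mm farther back than shut.
Start: joints at [-1.39, 0.628, 0.038, 1.517, -0.027, 0.996, -0.02], TCP at [0.159, 0.63, 0.231] pointing down, gripper open.
Joint ranges: [-3.06, 3.06], [-0.37, 2.12], [-1.25, 1.32], [0.18, 2.47], [-1.1, 4.24], [0.23, 1.98], [-2.94, 2.94]. Speed limits (rad/s): [2.57, 2.57, 3.14, 3.14, 3.14, 3.14, 3.14].

### API

Orientations are given as a unit quaternion [w, x, y, z].
In Python, from station import robot, fingers, camera, boxes_of gives the robot as it stands. The module is installed in compiled form; this text tells all that it offers. Calls block until the motion is done:
- robot.movep(position, orientation): joint-space move of the TCP to a pose.
- robot.move_straight(position, rotation=None, feed=0.15, force_limit=None): straight line of the TCP; rotation=None keeps the orientation; feed is the mean speed in m/s. With force_limit (N) it stops when the force on the tool has changed by that much, and returns True; else False.
- robot.set_joints(angles): joint-space move.
- fingers.gripper_to(opening, force=None): finger opening in m; force is the grip in N (None keeps the last); returns when the fingers have stopped.
- robot.sleep(seconds).
- robot.inverse_kinematics(position, orientation): joint angles nearest the present ones, or None.
- robot.sense(): the state.
- camera(name): name is "scene" or "side" or "wrist"; returns a dict with "img" (480x640x3 uint8, red, green, blue), "depth" (480x640 float32, m along the optical axis (not along the pixel's ray), 0 where there is no reading), "vfov" (degrees; the focal length in pixels is half the picture's height over the tangent of half this angle, whatever the lens; pixels are square), "cx", "cy" (the principal point, pixels), "k1" (the pictures are not rectified: a ray, as slopes to the right and down, at radius r is drawn at 1 + k1 r^2 times it, then the intrinsics apply), "xyz" and "attitude" of the camera in the world; the wrist camera has in their place "hand_eye" (4x4, takes a point from camera to tool coordinates, whose origin is the TCP and whose axes are the flange's). Camera axes: x right, y up, looking along -z (the intrinsics and any distortion apply to the point x, -y, -z); pixel columns grow to the right and rows downward; lengths in m; the calibration is good to about 2 mm. A picture is of the moment at which its call begins: read the wrist's pose just before it.
A pose or a line that the arm cannot do raises robot.IKError and nothing moves.
- robot.sign_off(): hands the job in; it is judged then, once.
Trained networks look in the newest picture that a camera, given by its name, has taken for a name from the list of things; names that differ only in an ending like _2 or _b are one class to them, and where a whole thing is asked for, a point or a joint stands for the part that bears it (a point fixed in the world has none). Each returns a list of dicts, best first, with "conf" (0 to 1); they miss things now and then, are a little off and sometimes report something else, mostly with a low value. They report only what shows in the picture. A call takes as long as a camera call. They do not tell look-alikes from the thing itself.
- boxes_of(thing, camera): "rect" ([left, top, right, bottom] in pixels, round what is visible of it).
The state is a dict: "clock": time; "joint_pos": joint angles; "qvel": joint speeds; "effort": joint torques, N m; "tool_pos": TCP position; "ee_rot": TCP orientation; "wrist_force": force on the tool from outside, world axes, zero at the start; "ft_torque": the same for the moment, N m; "grip_width": finger opening in m; "finger_force": force on a finger pad.
Only numpy, scipy, OpenCV 4.12 (cv2) and the standard library are available. Lean on these libraries where they do the work, as an engineer would, in place of code of your own. Each camera call takes 0.05 s, during which the arm holds its last target. There are 200 camera calls.

### The job

Fit the bridge plate on the open reel in the stand: slide it about lightly on top of the gear stud until its round hole drops over the stud, then swing it until the slot drops over the dowel, so that it lies flat and fully home on its posts. Do not force it down (a hard push bends the stud), leave it there released, and leave the other things on the bench where they are.

Things in the scene. Friction and masses are not known exactly. Their poses are not given: they have to be found in the camera images.
- bridge_plate: Bare metal plate (about 0.12 kg), 84 (x) x 44 (y) x 5 mm, lying lug up on the pad. Origin: centre of its underside, z up. Through holes on its centre line: round, 9.6 mm, at x = -26 mm, for the stud; slot 9.5 (x) x 7.6 mm (y) at x = +28 mm, for the dowel. Grip it by the flat-sided lug in its middle. It is seated with its underside 108 mm above the bench, its x along the reel's x.
- lug (a point): Centre of the plate's solid upright lug, 24 (x) x 14 (y) mm, at plate x = 1 mm, y = 0, 13.5 mm above the plate's underside; the lug's top is 22 mm above the underside. Axes as the plate's: the fingers close along y.
- stud_hole (a point): Centre of the plate's round stud hole, at the underside; axes as the plate's.
- dowel_hole (a point): Centre of the plate's dowel slot, at the underside; axes as the plate's.
- stand: Rigid fixed reel stand: foot of 148 mm, low cup with thumbscrews; locked in it the reel, on its side, 102 mm across, dark, open gear case on top (rim at 100 mm). Origin under the foot's centre, z up. The reel was set in by hand: it, with stud, dowel and seat as one, is shifted up to 6.5 mm in x and in y and turned up to 0.16 rad either way about the stand's axis, unmeasured.
- stud_place (a point): Where the gear stud's tip would be in a central reel: stand x = -26, y = 0, z = 126 mm, stand's axes. The true stud (a fixed upright 8 mm steel pin with a domed tip, 18 mm above the seat) stands off by the reel's unmeasured shift and turn. It rises from a 15 mm shoulder at z = 108 mm, part of the seat.
- dowel_place (a point): Where the dowel's tip would be in a central reel: stand x = +28, y = 0, z = 116 mm. The true dowel (a fixed 6 mm pin, domed tip, 8 mm above the seat, 54 mm from the stud along the reel's x) is off likewise. It rises from a 15 mm shoulder at z = 108 mm; two small screw posts between the pins are as high as the shoulders.
- pad: Black rubber assembly pad, 200 x 170 x 4 mm, fixed flat on the bench (top at z = 4 mm); the plate, a gear and a bearing lie on it. Origin under its centre.
- spare_gear: Bystander: loose brass gear with hub, 42 mm across, 13 mm high, on the pad. Origin under its centre.
- bearing: Bystander: loose steel ring, 30 mm across, 8 mm high, on the pad. Origin under its centre.
- crank: Bystander: reel crank, a dark arm 90 x 18 x 5 mm with a black knob (40 mm high) at its +x end. Origin under its middle.
- oil_bottle: Bystander: standing oil bottle, 34 mm across, 85 mm high. Origin under its centre.
- screwdriver: Bystander: screwdriver, 150 mm long, lying along its x. Origin at its middle on the bench.
- switch_plate: Bystander: black plastic plate, 46 x 46 x 4 mm with a short stub on it, lying on the bench. Origin under its centre.
There are look-alikes about, which are no part of the job. Several things look just like the bridge_plate: the one meant starts nearest to the robot's base. There is more than one size of the stand; the one meant has the size given above.

How it is judged:
At the end, for the whole second after the job is handed in: The plate lies lug up, released, at rest and flat (0.035 rad), its underside 106 to 110 mm above the stand's underside, stud hole within 10 mm (x) and 12.5 mm (y), slot within 10 and 14 mm of the pins' central places: so low only with both pins through (z of bridge_plate in the frame of stand between 0.106 and 0.11 m and x of stud_hole in the frame of stand between -0.036 and -0.016 m and y of stud_hole in the frame of stand between -0.0125 and 0.0125 m and x of dowel_hole in the frame of stand between 0.018 and 0.038 m and y of dowel_hole in the frame of stand between -0.014 and 0.014 m and angle between bridge_plate's own z axis and vertical below 0.035 rad and linear speed of bridge_plate below 0.01 m/s); the robot touches nothing.
It fails at once if the plate is forced against the reel with more than 50 N (contact force between bridge_plate and reel above 50 N).
It fails at once if the robot presses on the reel or its stand with more than 50 N (contact force between the arm and reel above 50 N or contact force between the arm and stand above 50 N).
It fails at once if another thing on the bench is moved by more than 20 mm (distance of any of spare_gear, bearing, crank, oil_bottle, screwdriver, switch_plate from where it was at the start of the episode above 0.02 m).
It also fails if it takes over 72 s, if anything falls off the work surface, if the arm or the gripper's body presses on something with over 40 N, if the wrist force passes 120 N, or if a joint passes its speed limit or range.

## Working session

There is one attempt and no reset: what is moved stays moved. The work goes in short steps, each a Python script; the robot and the scene stay as the last script left them, time stands still between calls to the robot, and variables do not carry over. Pictures are saved under pics/ and viewed, at most 10 in all, crops included, and the job is handed in when it is done.

```bash
mkdir -p pics
cat > h.py <<'E'
import numpy as np, cv2
from scipy.spatial.transform import Rotation as R
from station import robot, fingers, camera, boxes_of
def q2R(q): return R.from_quat([q[1],q[2],q[3],q[0]])
def quat(r): x=r.as_quat(); return [x[3],x[0],x[1],x[2]]
def down(a): # tool down, tool x-axis at world angle a
    c,s=np.cos(a),np.sin(a); return quat(R.from_matrix(np.array([[c,s,0],[s,-c,0],[0,0,-1.]])))
def shot(name):
    st=robot.sense(); c=camera(name)
    if 'hand_eye' in c:
        T=np.eye(4); T[:3,:3]=q2R(st['ee_rot']).as_matrix(); T[:3,3]=st['tool_pos']; M=T@np.array(c['hand_eye'])
    else:
        M=np.eye(4); a=np.array(c['attitude']); M[:3,:3]=a if a.shape==(3,3) else q2R(a).as_matrix(); M[:3,3]=c['xyz']
    c['M']=M; return c
def rays(c,uv):
    uv=np.atleast_2d(np.asarray(uv,float)); f=240/np.tan(np.radians(c['vfov'])/2)
    d=(uv-[c['cx'],c['cy']])/f; p=d.copy()
    for _ in range(20): p=d/(1+c['k1']*(p**2).sum(1,keepdims=True))
    return np.c_[p[:,0],-p[:,1],-np.ones(len(p))]
def world(c,uv,depth=None):
    uv=np.atleast_2d(uv); r=rays(c,uv)
    if depth is None: depth=c['depth'][uv[:,1].astype(int),uv[:,0].astype(int)]
    return (r*np.asarray(depth).reshape(-1,1))@c['M'][:3,:3].T+c['M'][:3,3]
def onplane(c,uv,z):
    r=rays(c,uv)@c['M'][:3,:3].T; o=c['M'][:3,3]; return o+r*((z-o[2])/r[:,2:])
def cloud(c):
    v,u=np.mgrid[0:480,0:640]; P=world(c,np.c_[u.ravel(),v.ravel()]).reshape(480,640,3); P[c['depth']==0]=np.nan; return P
def save(c,n): cv2.imwrite('pics/'+n,c['img'][:,:,::-1])
E
python3 - <<'E'
from h import *
for n in ('scene','side'):
    c=shot(n); save(c,n+'.png'); print(n,c['M'][:3,3].round(3),c['attitude'],c['vfov'],c['k1'])
    for t in ('bridge_plate','stand','pad','spare_gear','bearing','crank','oil_bottle','screwdriver','switch_plate'):
        for b in boxes_of(t,n):
            x=b['rect']; m=[(x[0]+x[2])/2,(x[1]+x[3])/2]
            print(t,round(b['conf'],2),np.round(x),world(c,m)[0].round(3))
a=cv2.imread('pics/scene.png');
E
```

```text
scene [ 0.989 -0.557  0.666] [0.84091271 0.41583778 0.15827351 0.30804909] 53.92881623591231 0.01731765822006193
bridge_plate 0.69 [230. 438. 290. 479.] [ 0.697 -0.363  0.021]
bridge_plate 0.56 [214. 332. 264. 360.] [ 0.517 -0.246  0.012]
stand 0.85 [374. 226. 440. 263.] [0.604 0.157 0.037]
stand 0.81 [271. 171. 353. 224.] [0.306 0.185 0.022]
pad 0.91 [181. 284. 323. 391.] [ 0.519 -0.216  0.008]
spare_gear 0.67 [182. 284. 323. 392.] [ 0.52  -0.215  0.008]
spare_gear 0.64 [241. 296. 264. 314.] [ 0.463 -0.164  0.013]
bearing 0.17 [180. 284. 323. 392.] [ 0.519 -0.218  0.008]
crank 0.62 [422. 175. 458. 206.] [ 0.522  0.453 -0.001]
crank 0.59 [209. 333. 264. 358.] [ 0.516 -0.25   0.016]
oil_bottle 0.92 [390. 282. 410. 324.] [ 0.698 -0.017  0.057]
screwdriver 0.79 [282. 251. 346. 283.] [ 0.483 -0.007  0.017]
switch_plate 0.67 [127. 371. 160. 403.] [ 0.455 -0.398  0.002]
side [0.463 0.852 0.995] [-2.73097155e-02  3.74982700e-05  3.65984112e-01  9.30220301e-01] 53.105753438039486 -0.07208799338831472
bridge_plate 0.86 [305. 184. 334. 204.] [ 0.509 -0.233  0.011]
bridge_plate 0.67 [248. 162. 277. 173.] [ 0.699 -0.354  0.004]
stand 0.96 [355. 276. 438. 352.] [0.298 0.196 0.022]
stand 0.77 [252. 298. 316. 344.] [0.562 0.26  0.066]
stand 0.63 [303. 187. 336. 204.] [ 0.508 -0.231  0.006]
stand 0.38 [284. 184. 354. 225.] [ 0.506 -0.192  0.006]
pad 0.7 [282. 184. 356. 225.] [ 0.507 -0.192  0.003]
pad 0.43 [256. 299. 313. 339.] [0.561 0.256 0.068]
crank 0.83 [268. 392. 316. 412.] [0.53  0.423 0.005]
oil_bottle 0.55 [239. 230. 254. 256.] [0.69  0.013 0.047]
oil_bottle 0.16 [330. 204. 347. 218.] [ 0.449 -0.16   0.013]
screwdriver 0.64 [330. 161. 348. 173.] [ 0.452 -0.383 -0.002]
screwdriver 0.57 [313. 248. 354. 253.] [0.458 0.002 0.022]
switch_plate 0.5 [335. 159. 348. 172.] [ 0.444 -0.385  0.003]
```

View pics/scene.png

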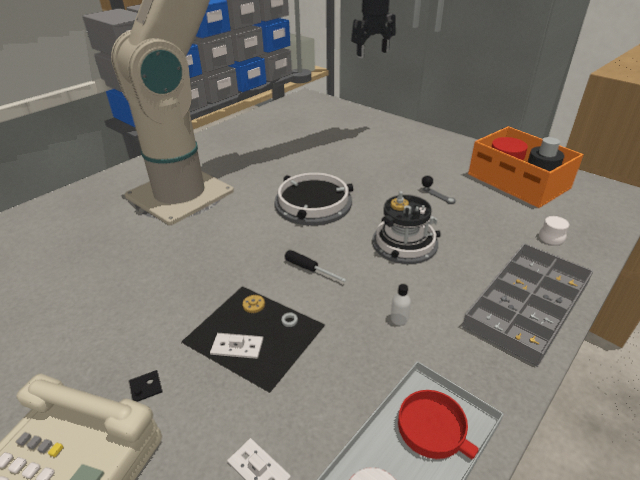

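View pics/side.png

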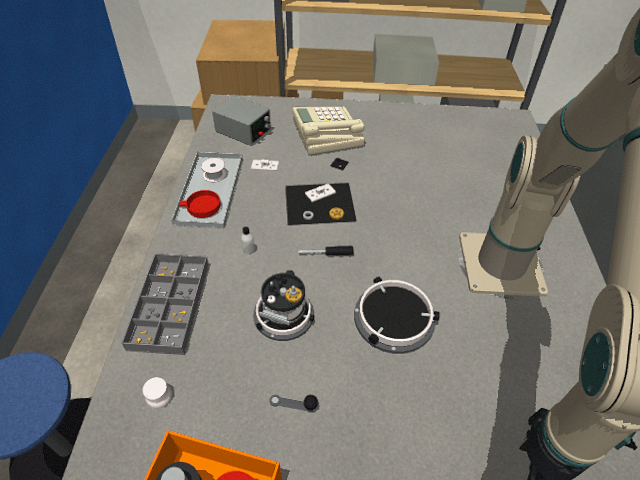

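The plate meant is on the pad, at about (237,345) in scene. The reel in its stand is at about (407,225), and the empty larger ring is the look-alike. Next come wrist views of both.

Run:
```python
from h import *
print(q2R(robot.sense()['ee_rot']).as_matrix().round(2).tolist())
for n,p,a in (('w_reel',[0.55,0.21,0.36],0.4),('w_plate',[0.48,-0.22,0.27],-0.4)):
    robot.movep(p,down(a)); c=shot('wrist'); save(c,n+'.png'); np.savez(n,**{k:v for k,v in c.items()})
    s=robot.sense(); print(n,s['clock'],np.round(s['joint_pos'],2),c['vfov'],c['k1']); print(np.round(c['hand_eye'],3))
    for t in (('stand','stud_place','dowel_place') if n=='w_reel' else ('bridge_plate','stud_hole','dowel_hole','lug')):
        for b in boxes_of(t,'wrist'):
            x=b['rect']; m=[(x[0]+x[2])/2,(x[1]+x[3])/2]; print(t,round(b['conf'],2),np.round(x),world(c,m)[0].round(4))
```

```text
[[-0.97, 0.24, 0.0], [0.24, 0.97, 0.0], [-0.0, 0.0, -1.0]]
w_reel 3.1583 [-0.88  0.51  0.76  1.52 -0.37  1.25 -1.23] 70.35718902652931 -0.008715267341312867
[[ 0.     0.96   0.28   0.071]
 [ 1.     0.    -0.    -0.001]
 [-0.     0.28  -0.96  -0.143]
 [ 0.     0.     0.     1.   ]]
stand 0.93 [221. 279. 342. 393.] [0.3126 0.1878 0.0219]
stud_place 0.74 [289. 125. 396. 226.] [0.5886 0.2079 0.1094]
stud_place 0.62 [222. 279. 344. 396.] [0.3107 0.1854 0.0227]
dowel_place 0.82 [217. 279. 341. 396.] [0.3083 0.1909 0.022 ]
dowel_place 0.6 [294. 126. 395. 226.] [0.5883 0.2059 0.1088]
w_plate 4.9917 [-0.23  0.57  0.95  1.82 -0.53  1.03 -1.03] 70.35718902652931 -0.008715267341312867
[[ 0.     0.96   0.28   0.071]
 [ 1.    -0.     0.    -0.   ]
 [ 0.     0.28  -0.96  -0.143]
 [ 0.     0.     0.     1.   ]]
bridge_plate 0.57 [300. 140. 378. 207.] [ 0.5101 -0.2455  0.0287]
bridge_plate 0.38 [372.   0. 385.   3.] [ 0.655  -0.3503  0.0041]
stud_hole 0.71 [298. 138. 372. 210.] [ 0.5111 -0.2419  0.0268]
dowel_hole 0.59 [301. 138. 376. 209.] [ 0.5102 -0.2458  0.0286]
dowel_hole 0.52 [371.   0. 382.   6.] [ 0.6543 -0.3478  0.0054]
lug 0.73 [297. 138. 375. 210.] [ 0.5103 -0.2427  0.027 ]
lug 0.44 [374.   0. 388.   4.] [ 0.6542 -0.3532  0.0018]
lug 0.22 [  5.  82.  95. 126.] [ 0.6834 -0.0121  0.0606]
```

Run:
```python
import cv2,numpy as np
a=cv2.imread('pics/w_reel.png');b=cv2.imread('pics/w_plate.png')
f=lambda i,u,v:cv2.resize(i[v-60:v+60,u-60:u+60],(400,400),interpolation=cv2.INTER_CUBIC)
cv2.imwrite('pics/m1.png',np.vstack([np.hstack([f(a,343,175),f(b,338,174)]),cv2.resize(np.hstack([a,b]),(800,200)).copy()[:, :]]))
```

```text
(no output)
```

View pics/m1.png

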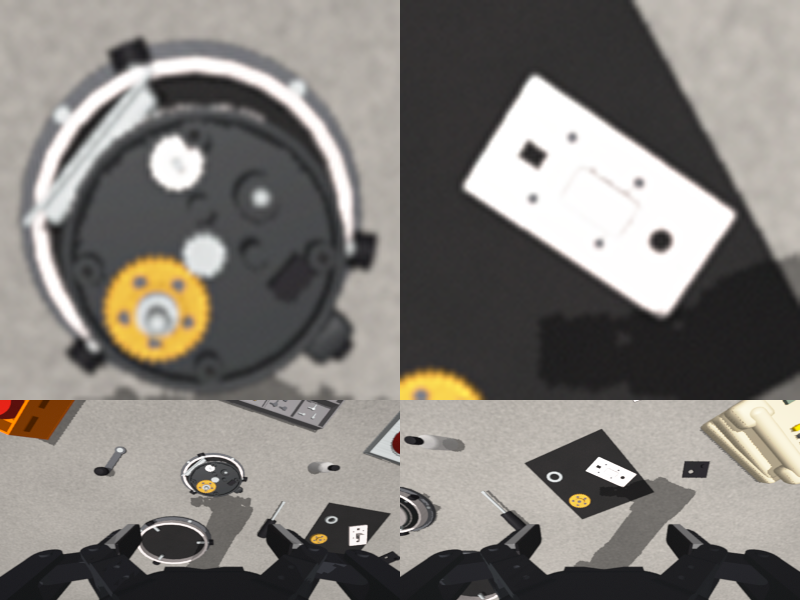

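The left crop shows the stud standing on the brass gear at (157,315) and the dowel shoulder at (258,195). In the right crop the plate has its round hole at (660,240) and its slot at (533,153). I'll take closer shots.

Run:
```python
from h import *
import pickle
def look(n,t,z,a):
    x=np.array([np.cos(a),np.sin(a)]); p=np.r_[np.array(t)-0.035*x,z]
    robot.movep(list(p),down(a)); robot.sleep(0.3); c=shot('wrist'); save(c,n+'.png'); pickle.dump(dict(c),open(n+'.pkl','wb')); return c
c=look('p2',[0.511,-0.243],0.13,-0.4)
hsv=cv2.cvtColor(c['img'],cv2.COLOR_RGB2HSV); m=((hsv[...,2]>150)&(hsv[...,1]<60)).astype(np.uint8)
cs,h=cv2.findContours(m,cv2.RETR_CCOMP,cv2.CHAIN_APPROX_NONE)
for i,k in enumerate(cs):
    A=cv2.contourArea(k)
    if A>25:
        (u,v),wh,an=cv2.minAreaRect(k); print(A,h[0][i][3],np.round([u,v,*wh,an],1),onplane(c,[u,v],0.009)[0].round(4),world(c,[u,v])[0].round(4))
p=[0.49,-0.1,0.3]; robot.movep(p,down(0))
d=look('r2',[0.589,0.208],0.21,0.4)
P=cloud(d); Z=P[...,2]; print(robot.sense()['clock'])
for lo,hi in ((0.122,0.13),(0.112,0.119),(0.106,0.1115)):
    n,l,s,ce=cv2.connectedComponentsWithStats(((Z>lo)&(Z<hi)).astype(np.uint8))
    for i in range(1,n):
        if s[i][4]>12: print(lo,s[i],ce[i].round(1),np.nanmedian(P[l==i],0).round(4))
f=lambda i:i[60:420,120:520]
cv2.imwrite('pics/m2.png',np.hstack([f(c['img']),f(d['img'])])[:,:,::-1])
```

```text
2113.5 -1 [527.  454.5  49.   66.   90. ] [ 0.1916 -0.3256  0.009 ] [ 1.794e-01 -3.280e-01 -2.000e-04]
2063.5 -1 [127.5 454.5  49.   61.   90. ] [0.3466 0.0423 0.009 ] [ 0.3395  0.0529 -0.0005]
1765.5 -1 [420.4 387.7  32.1  68.4  37.4] [ 0.3093 -0.2526  0.009 ] [ 0.301  -0.2524 -0.0004]
84.5 -1 [475. 350.  10.  14.  90.] [ 0.3285 -0.3104  0.009 ] [ 0.4694 -0.2753  0.1819]
85.5 -1 [176. 350.  10.  14.  90.] [ 0.4326 -0.0633  0.009 ] [ 0.5061 -0.1899  0.183 ]
34.5 -1 [255.5 296.    6.    7.   90. ] [ 0.4525 -0.1525  0.009 ] [ 0.4557 -0.1561  0.018 ]
1073.5 -1 [194.5 209.5  37.   37.   90. ] [ 0.5385 -0.141   0.009 ] [ 0.5384 -0.1387  0.0038]
392.5 11 [194.3 209.8  24.   20.5  45. ] [ 0.5384 -0.1407  0.009 ] [ 0.5383 -0.1384  0.0038]
79.5 -1 [519. 190.  10.  10.  90.] [ 0.4538 -0.3816  0.009 ] [ 4.508e-01 -3.856e-01  4.000e-04]
6291.0 -1 [328.6 193.1 111.5  59.9  33.7] [ 0.5092 -0.2438  0.009 ] [ 0.5116 -0.2447  0.027 ]
86.5 15 [357.2 211.8   9.9  10.6  45. ] [ 0.4867 -0.259   0.009 ] [ 0.4857 -0.259   0.0045]
98.5 15 [299.4 173.7  12.3   9.4  31. ] [ 0.5316 -0.2289  0.009 ] [ 0.5314 -0.2284  0.0041]
604.0 -1 [627.5  28.   56.   23.   90. ] [ 0.5345 -0.479   0.009 ] [ 0.5363 -0.4398  0.0558]
158463.0 -1 [319.5 211.5 423.  639.   90. ] [ 0.4985 -0.2315  0.009 ] [ 0.4985 -0.2315  0.0089]
3637.5 21 [531.5 182.5  68.9  61.7   2.4] [ 0.4558 -0.392   0.009 ] [ 0.454  -0.3946  0.0038]
26.5 21 [628.  123.5   4.4   8.5  76. ] [ 0.4707 -0.4688  0.009 ] [ 0.4749 -0.4568  0.024 ]
8.575
0.122 [299 248  12  12  96] [304.5 253.4] [0.5471 0.2062 0.1249]
0.112 [349 190   9   9  59] [353.3 193.6] [0.5979 0.1905 0.1155]
0.112 [300 244  11   7  30] [305.9 246.5] [0.5495 0.2068 0.1159]
0.106 [343 182  21  22 283] [352.6 192.3] [0.5983 0.1906 0.1085]
0.106 [320 193  11  12 101] [325.1 198.4] [0.5864 0.2069 0.1084]
0.106 [346 215  11  11  98] [351. 220.] [0.5788 0.1831 0.1085]
0.106 [296 238  20  19 185] [306.1 244.9] [0.549  0.2071 0.1085]
```

View pics/m2.png

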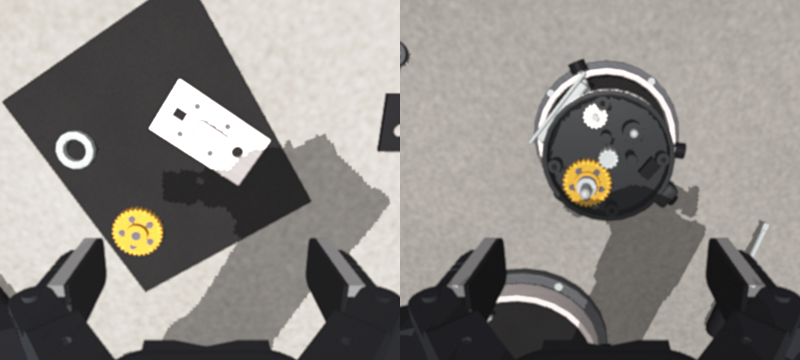

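Stud, dowel and both holes are found, at 53.3 and 54.1 mm apart against the nominal 54. I'll re-measure at the grasp and place yaws so that hand-eye bias cancels, then pick.

```bash
cat >> h.py <<'E'
import pickle
def look(n,t,z,a,off=0.035):
    x=np.array([np.cos(a),np.sin(a)]); p=np.r_[np.array(t)-off*x,z]
    robot.movep(list(p),down(a)); robot.sleep(0.3); c=shot('wrist'); save(c,n+'.png'); pickle.dump(dict(c),open(n+'.pkl','wb')); return c
def reel(c):
    P=cloud(c); Z=P[...,2]; o=[]
    for lo,hi,g in ((0.1235,0.13,[.547,.206]),(0.1135,0.119,[.598,.1905])):
        k=(Z>lo)&(Z<hi)&(np.hypot(P[...,0]-g[0],P[...,1]-g[1])<0.008); q=P[k]; o.append((q[:,:2].max(0)+q[:,:2].min(0))/2); print(k.sum(),q.mean(0).round(4),o[-1].round(4),q[:,2].max().round(4))
    k=(Z>.1065)&(Z<.110)&(np.hypot(P[...,0]-o[1][0],P[...,1]-o[1][1])<0.011); q=P[k]; print('dowel shoulder',q.mean(0).round(4))
    return o
def holes(c,z,guess=None):
    g=cv2.cvtColor(c['img'],cv2.COLOR_RGB2GRAY); o=[]
    for thr in (90,120,150):
        cs,h=cv2.findContours((g>thr).astype(np.uint8),cv2.RETR_CCOMP,cv2.CHAIN_APPROX_NONE)
        for i,k in enumerate(cs):
            A=cv2.contourArea(k)
            if h[0][i][3]>=0 and A>60 and A<800:
                mm=cv2.moments(k); uv=[mm['m10']/A,mm['m01']/A]; print(thr,A,np.round(uv,1),onplane(c,uv,z)[0].round(4))
E
python3 - <<'E'
from h import *
c=look('r3',[0.573,0.198],0.175,-0.299); reel(c)
robot.movep([0.5,0,0.3],down(0.1))
c=look('p3',[0.510,-0.244],0.09,0.59); holes(c,0.009); print(robot.sense()['clock'])
E
```

```text
116 [0.5467 0.2059 0.1253] [0.5463 0.206 ] 0.1276
79 [0.5978 0.1902 0.1156] [0.5978 0.1901] 0.1175
dowel shoulder [0.5978 0.1901 0.1084]
90 92.5 [325.9 239.9] [ 0.487  -0.2585  0.009 ]
90 128.0 [326.  159.5] [ 0.5316 -0.2287  0.009 ]
90 657.0 [211.2  66.7] [ 0.5383 -0.1414  0.009 ]
120 104.0 [326.  239.9] [ 0.487  -0.2586  0.009 ]
120 146.5 [325.9 159.6] [ 0.5315 -0.2286  0.009 ]
120 763.5 [210.2  65.9] [ 0.5383 -0.1406  0.009 ]
120 104.0 [ 29.9 375.6] [ 0.2663 -0.1279  0.009 ]
120 86.5 [ 95.5 336. ] [ 0.3283 -0.1568  0.009 ]
150 96.5 [164.9 196.3] [ 0.4525 -0.1533  0.009 ]
150 155.5 [181.7 197.2] [ 0.4581 -0.1628  0.009 ]
150 124.0 [325.8 240. ] [ 0.4869 -0.2585  0.009 ]
150 169.5 [325.8 159.5] [ 0.5315 -0.2286  0.009 ]
150 262.5 [607.7 116.2] [ 0.6519 -0.36    0.009 ]
12.1083
```

Run:
```python
from h import *
a=0.592; q=down(a); m=[0.5093,-0.2436]
robot.movep([*m,0.09],q); fingers.gripper_to(0.04,50)
r=robot.move_straight([*m,0.0125],feed=0.1,force_limit=8); s=robot.sense(); print(r,s['tool_pos'])
fingers.gripper_to(0.0,50); robot.sleep(0.2); s=robot.sense(); print(s['grip_width'],s['finger_force'],s['wrist_force'])
robot.move_straight([*s['tool_pos'][:2],0.16],feed=0.15); robot.sleep(0.3)
s=robot.sense(); print(s['clock'],s['grip_width'],s['tool_pos'],s['wrist_force'],s['ft_torque'])
c=shot('wrist'); save(c,'hand.png'); pickle.dump(dict(c),open('hand.pkl','wb'))
```

```text
False [ 0.50960227 -0.24392904  0.01288898]
0.01242658299955143 50.67042052745819 [-0.00733332  0.38245786  6.82849015]
15.7917 0.012206193757462888 [ 0.50954428 -0.24380735  0.15951775] [ 0.76578839  0.12267362 -0.75178118] [-0.03341264 -0.01130994  0.03122347]
```

View pics/hand.png

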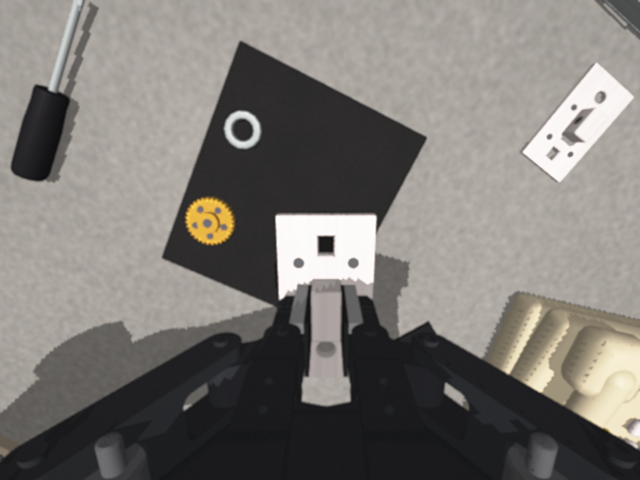

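The plate is held squarely: slot at (326,244), round hole just showing at (326,348). Next I measure it in the tool frame.

Run:
```python
from h import *
c=pickle.load(open('hand.pkl','rb')); s=robot.sense()
Rt=q2R(s['ee_rot']).as_matrix(); t=np.array(s['tool_pos']); T=lambda p:(np.atleast_2d(p)-t)@Rt
P=cloud(c); top=np.nanmedian(P[220:232,290:360,2]); print('top z',top,'tool z',t[2],'tool yaw',np.arctan2(Rt[1,0],Rt[0,0]))
g=cv2.cvtColor(c['img'],cv2.COLOR_RGB2GRAY)
for roi in ((232,256,312,340),(338,358,312,340)):
    b=g[roi[0]:roi[1],roi[2]:roi[3]]; thr=(int(b.min())+int(np.percentile(b,85)))/2; v,u=np.nonzero(b<thr); uv=[u.mean()+roi[2],v.mean()+roi[0]]
    print(thr,len(u),np.round(uv,1),T(onplane(c,uv,top)).round(4))
# side edges: plate pixels rows 222..285
L=[];Rr=[]
for v in range(220,280,3):
    u=np.nonzero(g[v,250:400]>190)[0]+250
    k=u[(np.abs(P[v,u,2]-top)<.006)]; L.append([k.min()-.5,v]);Rr.append([k.max()+.5,v])
for e in (L,Rr):
    p=T(onplane(c,e,top)); k=np.polyfit(p[:,0],p[:,1],1); print('edge',k.round(4),np.std(p[:,1]-np.polyval(k,p[:,0])).round(5))
u=range(285,370,5); F=[[x,np.nonzero((np.abs(P[180:260,x,2]-top)<.006))[0].min()+179.5] for x in u]; p=T(onplane(c,F,top)); print('front',np.polyfit(p[:,1],p[:,0],1).round(4))
```

```text
top z 0.1554707509777511 tool z 0.15960926926351343 tool yaw 0.5918732791386363
135.0 286 [325.5 244.4] [[ 0.0269 -0.0009  0.0041]]
132.0 234 [325.6 348.7] [[-0.0271 -0.0009  0.0042]]
edge [-0.0023 -0.0229] 0.00013
edge [0.0046 0.0209] 0.00014
front [0.     0.0411]
```

```bash
cat >> h.py <<'E'
def goto(xy,z,a,feed=0.05,**k):
    return robot.move_straight([float(xy[0]),float(xy[1]),z],down(a),feed=feed,**k)
def st(): s=robot.sense(); return np.array(s['tool_pos']),np.array(s['wrist_force']),s['clock']
def peck(xy,a,z0,z1,f=5,feed=0.03):
    goto(xy,z0,a,0.05); r=goto(xy,z1,a,feed,force_limit=f); p,w,t=st(); print(r,'cmd',np.round(xy,4),round(a,4),'at',p.round(4),'F',w.round(1),round(t,1),flush=True); return r,p
E
python3 - <<'E'
from h import *
a=-0.2988; xy=np.array([0.57198,0.19721])
p,_,_=st(); robot.move_straight([p[0],p[1],0.24],feed=0.25)
robot.movep([0.5,0,0.26],down(0.1)); robot.movep([*xy,0.19],down(a)); goto(xy,0.145,a,0.1); robot.sleep(0.3)
p,w,t=st(); print(p,w,t); off=xy-p[:2]; print('off',off)
peck(xy+off,a,0.141,0.119)
E
```

```text
[0.57225608 0.19731446 0.14550408] [-0.97674367 -0.64174553 -1.3094437 ] 19.0667
off [-0.00027608 -0.00010446]
False cmd [0.5717 0.1971] -0.2988 at [0.572 0.197 0.119] F [ 3.7  0.1 -3.3] 20.2
```

Both pins look engaged on the first guarded descent. I'll lower the last bit gently.

Run:
```python
from h import *
p,w,t=st(); print(p,w)
r=robot.move_straight([0.5717,0.1971,0.1145],feed=0.015,force_limit=6); p,w,t=st(); print(r,p,w,t)
robot.sleep(0.2); print(st())
```

```text
[0.57204727 0.19704143 0.11899688] [ 3.73399023  0.11662655 -3.31604868]
True [0.57213491 0.19704454 0.11734825] [0.35197907 0.62532269 4.50369185] 20.4583
(array([0.57213283, 0.19705111, 0.11736541]), array([-0.29322345,  0.32250669,  5.22076199]), 20.6583)
```

Run:
```python
from h import *
fingers.gripper_to(0.035); robot.sleep(0.2)
p,w,t=st(); print(p,w,t); robot.move_straight([p[0],p[1],0.22],feed=0.1)
c=look('end',[0.572,0.197],0.22,-0.299,0.05); P=cloud(c); g=c['img'].min(2)
k=(g>150)&(np.hypot(P[...,0]-.572,P[...,1]-.197)<.048)&(abs(P[...,2]-.113)<.004); q=P[k]
A=np.c_[q[:,:2]-q[:,:2].mean(0),np.ones(len(q))]; print('plane',np.linalg.lstsq(A,q[:,2],rcond=None)[0].round(4),len(q),q.mean(0).round(4),robot.sense()['clock'])
i=c['img'][40:360,140:540]; cv2.imwrite('pics/endc.png',cv2.resize(i,(800,600))[:,:,::-1])
```

```text
[0.57238043 0.19684073 0.1164635 ] [-0.01352858 -0.06381206 -0.51155147] 21.2
plane [ 1.100e-03 -1.000e-04  1.134e-01] 6080 [0.5724 0.1977 0.1134] 23.05
```

View pics/endc.png

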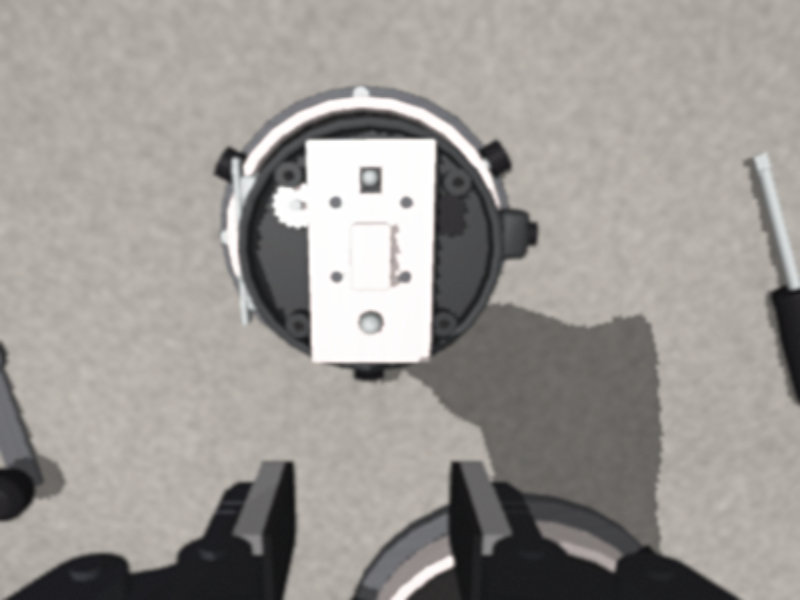

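The plate lies flat, with a tilt of about 0.001 rad and its top at 0.1134 m. The stud (370,322) and the dowel (370,180) both show through their holes, and the gripper is clear.

```bash
python3 -c "
from station import robot
print(robot.sign_off())"
```

```text
the job is handed in; nothing more can be done
None
```

The bridge plate is seated flat over the stud and the dowel and released, with its underside measured at about 108 mm. It dropped over both pins on the first gentle lowering, so no sliding or swinging was needed. The job was handed in at about 23 s, and the hand-in call returned no verdict.

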